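# Load the tall sample holder into the optical reader, port to the index rib

## Robot

A 6-joint arm with a two-finger parallel gripper is mounted at the origin on the work surface. World frame = base frame: x ahead of the robot, y to its left, z up, the work surface at z = 0. Lengths are in m, angles in rad, forces in N, time in s.
With the tool pointing down it reaches from about 0.35 to 0.85 m from the base axis. Payload 8.1 kg.
Tool frame: the origin (TCP) lies midway between the tips of the shut fingers; the grasp point (between the pads) lies 19 mm behind it; x points along the fingers, y is the direction in which the jaws open and shut, and the axes are right-handed (so a half turn about x gives the same grasp; the last joint's range is limited). The gripper opens to 93 mm and grips with 3 to 60 N. Pads are 15 mm wide; open, the fingers measure 128 mm over their backs; the gripper's body (75 mm by 188 mm) begins 65 mm behind the grasp point.
Start: joints at [-1.195, 0.13, 1.488, -0, 1.523, -0.085], TCP at [0.267, -0.537, 0.219] pointing down, gripper open.
Joint ranges: [-2.96, 2.96], [-0.89, 2.26], [0.02, 2.5], [-1.34, 4.48], [0, 2.73], [-2.66, 2.66]. Speed limits (rad/s): [2.39, 2.39, 2.79, 3.14, 3.14, 3.14].

## Interface

Orientations are given as a unit quaternion [x, y, z, w].
In Python, from plant import env gives the robot as it stands.
- The arm moves only by the tool play_rows, never from a script. Its argument "increments" is a list of rows, each a list of 3 entries, a list of its own where there are three numbers: the turn, a rotation vector about the tool's x, y, z normalised to -1 to 1, where 1 is pi rad, then the shift along the tool's x, y, z normalised to -1 to 1, where 1 is 75 cm, then the opening, from 0 (shut) to 1 (fully open). In form: [[[wx, wy, wz], [dx, dy, dz], jaw], ...]. A call has 1 to 10 rows; each row is the pose to reach, as a shift and turn from the pose measured when the call began, along the tool's axes at that moment, turning the shorter way round; what a row does not reach only later rows make up. A row lasts 1/8 s, in which the tool goes at most 62.5 mm and 10.7 degrees, less where a joint would pass 70% of its speed; a pose out of reach is approached as far as the arm can. A call with a number of a shift or a turn outside -1 to 1 is refused whole. A call with a gripper value outside its range is refused whole. The fingers move at their own pace and stop on an object; the grip force is fixed at half the most. Time passes only in rows, so rows that repeat a pose let the fingers close. It gives the time, the measured TCP pose, the force and the opening at its end, in the units of the state.
- env.observe(): the state, without advancing time (a new reading comes with each control period).
- env.read_camera(name): name is "scene" or "top" or "wrist"; returns the picture (400x640x3 uint8, red, green, blue); there is no depth.
- env.get_calibration(name): a dict with "intrinsics" (3x3 intrinsics, pixels), "origin" and "attitude" of the camera in the world. Camera axes: x right, y up, looking along -z (the intrinsics and any distortion apply to the point x, -y, -z); pixel columns grow to the right and rows downward; lengths in m; the calibration is good to about 2 mm. A picture is of the moment at which its call begins: read the wrist's pose just before it. get_calibration takes no time and is no camera call; for the wrist camera it gives the pose at the moment of the call.
- env.close_job(): hands the job in, once; it reports no verdict.
The state is a dict: "t": time; "joints": joint angles; "qd": joint speeds; "joint_torque": joint torques, N m; "tool_pos": TCP position; "eef_rot": TCP orientation; "contact_force": force on the tool from outside, world axes, zero at the start; "ft_torque": the same for the moment, N m; "width": finger opening in m.
Only numpy, scipy, OpenCV 4.12 (cv2) and the standard library are available. Lean on these libraries where they do the work, as an engineer would, in place of code of your own. Each camera call takes 0.05 s, during which the arm holds its last target.

## Task

Three round metal sample holders stand on the lab bench, each with a square black light port sticking out of its side. Pick up the tallest one and set it down gently, upright, in the middle of the reader's round plate, turned so that its light port points at the rib (the index mark) beside the plate, towards the reader's lens. Leave the other two holders standing where they are.

Things in the scene. Friction and masses are not known exactly. Their poses are not given: they have to be found in the camera images.
- tall_holder: The tallest holder, to be loaded: upright aluminium cylinder, 40 mm diameter, 100 mm high, about 220 g; a square black light port (16 x 16 mm) sticks out 18 mm from its side, centred 35 mm above its foot. Above 45 mm it is bare all round and can be gripped at any yaw. Origin: centre of the underside; +x: the way the port points; +z up. It starts standing on the bench (height 0).
- short_holder: A bystander: the same holder, also 40 mm in diameter, but only 55 mm high, with the same light port. Origin: centre of the underside, +x the way its port points. Stands on the bench; leave it.
- wide_holder: A bystander: a stout holder 62 mm in diameter and 55 mm high, with the same light port. Origin: centre of the underside, +x the way its port points. Stands on the bench; leave it.
- reader: Optical reader, fixed: white box 110 mm high, black lens on one face, before it a deck with a round dark steel plate (100 mm diameter, top 34 mm above bench). A grey rib (8 mm wide, top 40 mm high), the index mark, lies between lens and plate. Origin: on the bench below the rib's end nearest the plate; +x: from rib to plate centre, 65 mm away; +z up. Lens front at x = -17 mm, box face at x = -35 mm.
There are look-alikes about, which are no part of the job. Leave any green or orange look-alike of the tall_holder alone.

How it is judged:
At the end, for the whole second after the job is handed in: The tall holder stands upright, released and at rest on the reader's plate, its centre within 15 mm of the plate's centre both along and across the line to the rib, its light port pointing towards the rib within 15 degrees; the short and the wide holder stand upright within 30 mm of where they were (x of tall_holder in the frame of reader between 0.05 and 0.08 m and y of tall_holder in the frame of reader between -0.015 and 0.015 m and z of tall_holder in the frame of reader between 0.03 and 0.038 m and angle between each of tall_holder, short_holder, wide_holder's own z axis and vertical below 0.1 rad and angle between the x axis of tall_holder and the x axis of reader, either way round below 0.26 rad and x of reader in the frame of tall_holder above 0.03 m and linear speed of tall_holder below 0.02 m/s and angular speed of tall_holder below 0.2 rad/s and distance of each of short_holder, wide_holder from where it was at the start of the episode below 0.03 m); the robot touches nothing.
It fails at once if the tall holder is dropped or banged onto the reader (more than 40 N between them) (contact force between tall_holder and reader above 40 N).
It fails at once if the short or the wide holder is pushed over or away (more than 30 mm) (distance of any of short_holder, wide_holder from where it was at the start of the episode above 0.03 m).
It also fails if it takes over 40 s, if anything falls off the work surface, if the arm or the gripper's body presses on something with over 40 N, if the wrist force passes 120 N, or if a joint passes its speed limit or range.

## Working session

There is one attempt and no reset: what is moved stays moved. The work goes in short steps, Python scripts to look and compute and a tool call to move; the robot and the scene stay as the last step left them, time stands still between calls to the robot, and variables do not carry over. Pictures are saved under pics/ and viewed, and the job is handed in when it is done.

Besides the shell and the picture viewer there is one more tool, called after ">>>" as a command line: name --argument value ..., lists and objects as JSON in quotes. play_rows: Moves the arm, as the interface text tells. Its arguments: {"type":"object","properties":{"increments":{"type":"array","items":{"type":"array"}}},"required":["increments"]}

```bash
mkdir -p pics; ls
python3 - <<'E'
from plant import env
import cv2
o=env.observe();print(o)
for n in ["scene","top","wrist"]:
    c=env.get_calibration(n);print(n,c)
    im=env.read_camera(n);cv2.imwrite(f"pics/{n}0.png",im[:,:,::-1])
E
```

```text
pics
{'t': 0.0, 'joints': array([-1.19538289e+00,  1.31175749e-01,  1.48928570e+00, -1.64288362e-05,
        1.52300560e+00, -8.54010557e-02]), 'qd': array([-3.16711750e-04,  1.39296730e-03,  1.30586172e-03, -1.00771066e-03,
        3.27975473e-05, -6.92254017e-04]), 'joint_torque': array([ 3.78363562e-03, -5.59834456e+01, -4.91759777e+01,  7.68627436e-02,
        3.53704509e-02, -1.68043666e-04]), 'tool_pos': array([ 0.26660724, -0.53686623,  0.21757522]), 'eef_rot': array([-0.68831854, -0.16213993,  0.68852154, -0.16083012]), 'contact_force': array([-0.00403696, -0.27383015, -0.18776987]), 'ft_torque': array([0.0101646 , 0.01606132, 0.06512633]), 'width': 0.09251151268534363}
scene {'intrinsics': array([[377.35211723,   0.        , 313.70696962],
       [  0.        , 377.35211723, 196.17107129],
       [  0.        ,   0.        ,   1.        ]]), 'origin': array([1.0245807 , 0.41149464, 0.67075626]), 'attitude': array([0.14959838, 0.34084651, 0.8466888 , 0.38021317])}
top {'intrinsics': array([[407.70360734,   0.        , 320.67897159],
       [  0.        , 407.70360734, 199.45070649],
       [  0.        ,   0.        ,   1.        ]]), 'origin': array([0.47742161, 0.01725161, 0.82459504]), 'attitude': array([ 0.03154833, -0.04149914, -0.70052062,  0.71172563])}
wrist {'intrinsics': array([[342.00123822,   0.        , 323.51038577],
       [  0.        , 342.00123822, 198.55076842],
       [  0.        ,   0.        ,   1.        ]]), 'origin': array([ 0.33693027, -0.50096886,  0.38387496]), 'attitude': array([-0.1205282 ,  0.07520035, -0.52187754,  0.84110742])}
```

View pics/scene0.png

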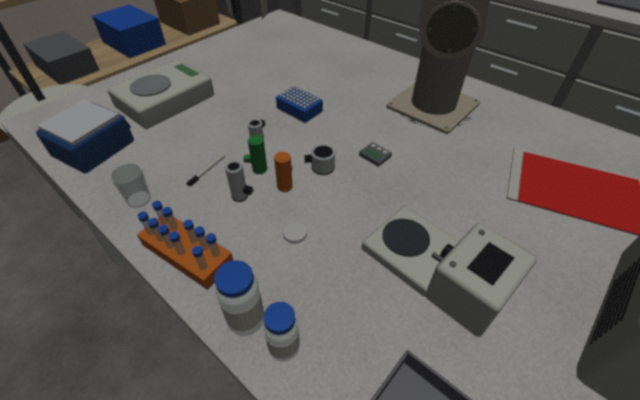

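View pics/top0.png

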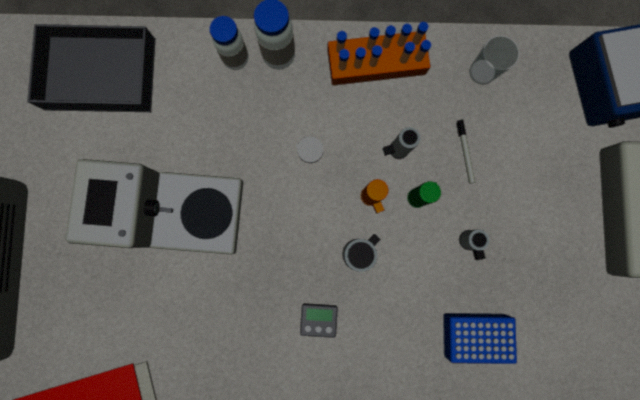

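View pics/wrist0.png

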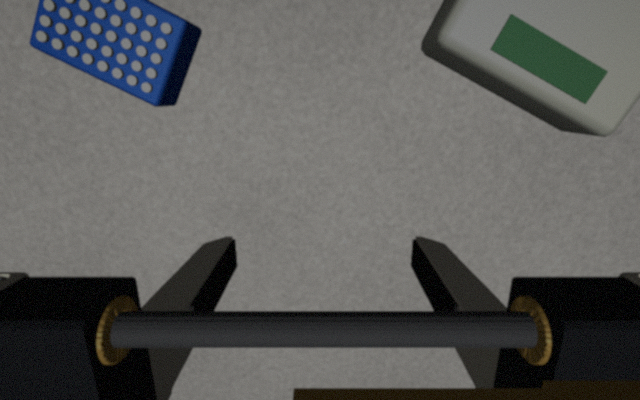

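The top view shows the tall holder near (405,142) with its port at (388,151), and the green (428,193) and orange (376,190) decoys beside it. The short holder is at (475,240), the wide one at (360,255), and the reader plate at (206,213). I'll zoom in next.

```bash
cat > h.py <<'E'
import numpy as np,cv2
from scipy.spatial.transform import Rotation as R
def pix2z(c,u,v,z):
    K=c["intrinsics"];d=np.array([(u-K[0,2])/K[0,0],-(v-K[1,2])/K[1,1],-1.])
    d=R.from_quat(c["attitude"]).apply(d);o=c["origin"];return o+d*(z-o[2])/d[2]
def proj(c,p):
    q=R.from_quat(c["attitude"]).inv().apply(np.asarray(p)-c["origin"]);K=c["intrinsics"]
    return np.array([K[0,2]+K[0,0]*q[...,0]/-q[...,2],K[1,2]-K[1,1]*q[...,1]/-q[...,2]]).T
E
python3 - <<'E'
import cv2
im=cv2.imread("pics/top0.png")
a=cv2.resize(im[110:280,340:500],None,fx=4,fy=3.5*4/3.5,interpolation=cv2.INTER_CUBIC)[:600]
a=cv2.resize(im[115:265,340:500],None,fx=4,fy=4,interpolation=cv2.INTER_CUBIC)
cv2.imwrite("pics/topA.png",a)
cv2.imwrite("pics/topB.png",cv2.resize(im[150:265,60:250],None,fx=4,fy=4,interpolation=cv2.INTER_CUBIC))
im=cv2.imread("pics/scene0.png")
cv2.imwrite("pics/sceneA.png",cv2.resize(im[110:210,180:350],None,fx=4.7,fy=4.7,interpolation=cv2.INTER_CUBIC))
E
```

```text
(no output)
```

View pics/topA.png

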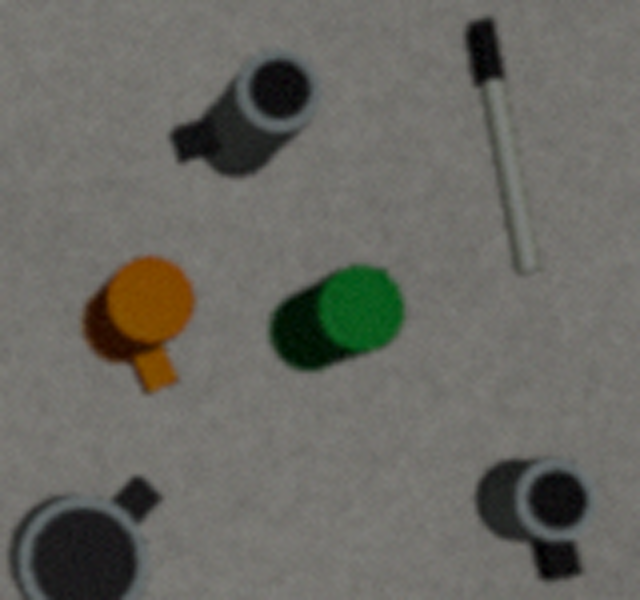

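View pics/topB.png

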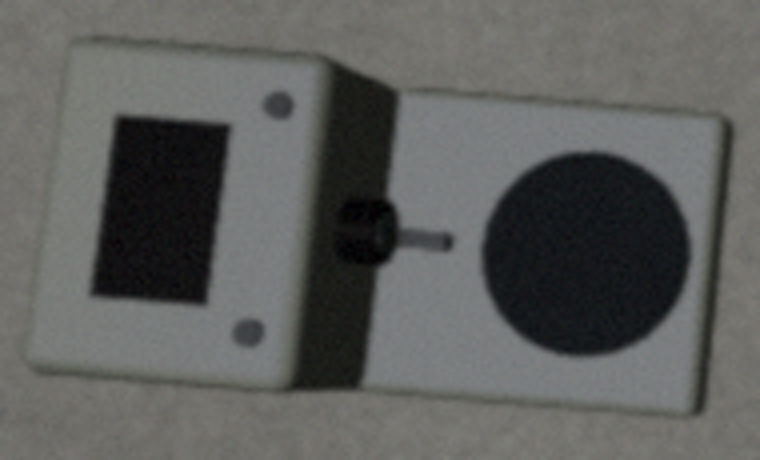

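View pics/sceneA.png

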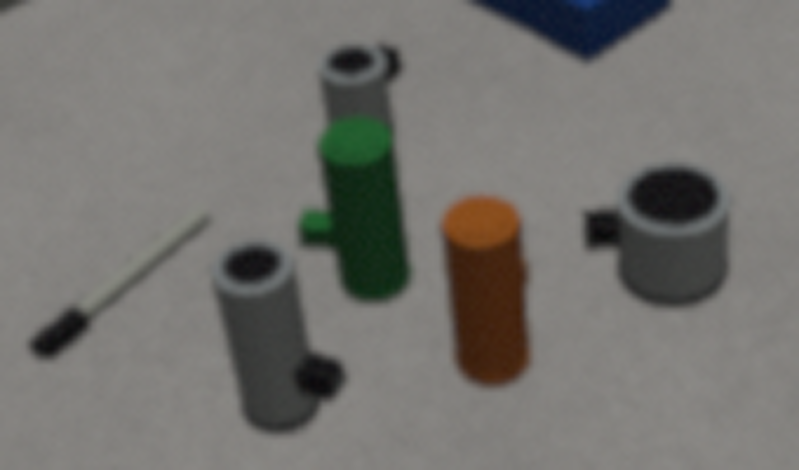

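Run:
```python
from plant import env
from h import *
c=env.get_calibration("top");s=env.get_calibration("scene")
f=lambda x,y,x0,y0,k=4:((x+.5)/k-.5+x0,(y+.5)/k-.5+y0)
A=lambda x,y,z:pix2z(c,*f(x,y,340,115),z)
B=lambda x,y,z:pix2z(c,*f(x,y,60,150),z)
S=lambda x,y,z:pix2z(s,*f(x,y,180,110,4.7),z)
print("tall top",A(276,92,.1)[:2],S(255,266,.1)[:2])
t=A(276,92,.1)[:2]
for pt in [(186,143,.043),(192,143,.035)]:
    p=A(*pt)[:2];d=p-t;print("port",p,np.hypot(*d),np.degrees(np.arctan2(d[1],d[0])))
print("orange",A(151,299,.1),"green",A(361,309,.1),"short",A(553,500,.055),"wide",A(80,556,.055))
pl=B(586,253,.034)[:2];r=B(450,242,.04)[:2];l=B(400,238,.04)[:2]
print("plate",pl,"rib",r,l,np.hypot(*(pl-r)))
for a in [pl-r,r-l,pl-l]:print(np.degrees(np.arctan2(a[1],a[0])))
# deck edges
for p,q in [((398,90),(722,115)),((362,388),(692,413))]:
    a=B(*q,.03)-B(*p,.03);print("edge",np.degrees(np.arctan2(a[1],a[0])))
print("plate edges",B(482,250,.034)[:2],B(690,256,.034)[:2])
# overlay
im=cv2.imread("pics/top0.png");im2=cv2.imread("pics/scene0.png")
big=cv2.resize(im,None,fx=4,fy=4,interpolation=cv2.INTER_CUBIC);b2=cv2.resize(im2,None,fx=4,fy=4,interpolation=cv2.INTER_CUBIC)
d=A(190,143,.039)[:2]-t;yaw=np.arctan2(d[1],d[0])
th=np.linspace(0,2*np.pi,60)
cy=lambda o,r,z:np.c_[o[0]+r*np.cos(th),o[1]+r*np.sin(th),0*th+z]
e=np.array([np.cos(yaw),np.sin(yaw)]);n=np.array([-e[1],e[0]])
polys=[cy(t,.02,.1),cy(t,.02,0),cy(pl,.05,.034)]
for z in(.027,.043):
    polys.append(np.array([[*(t+e*a+n*b),z] for a,b in[(.02,.008),(.038,.008),(.038,-.008),(.02,-.008)]]))
for B_,cc in((big,c),(b2,s)):
    for P in polys: cv2.polylines(B_,[np.int32(proj(cc,P)*4+1.5)],True,(0,255,255),1)
cv2.imwrite("pics/ov1.png",np.hstack([big[440:740,1460:1760],b2[600:900,880:1180]]))
cv2.imwrite("pics/ov2.png",np.hstack([big[660:1060,640:1000],b2[800:1200,1440:1840]]))
print(np.degrees(yaw))
```

```text
tall top [ 0.66853049 -0.1508674 ] [ 0.66968131 -0.15281174]
port [ 0.65723769 -0.11974238] 0.03311033558308026 109.94181654317462
port [ 0.65913311 -0.12411681] 0.028353216528082415 109.35619076731423
orange [ 0.57253888 -0.09389961  0.1       ] green [ 0.56961761 -0.18847271  0.1       ] short [ 0.48596794 -0.29116352  0.055     ] wide [ 0.4564502  -0.06754567  0.055     ]
plate [0.52971353 0.22799384] rib [0.53355246 0.29160893] [0.53508737 0.31556583] 0.06373081368644719
-93.45340165936369
-93.66590857111892
-93.51154646740753
edge -93.46777704667771
edge -93.46107212566629
plate edges [0.53035722 0.27811923] [0.52906885 0.17779249]
109.9648929040667
```

View pics/ov1.png

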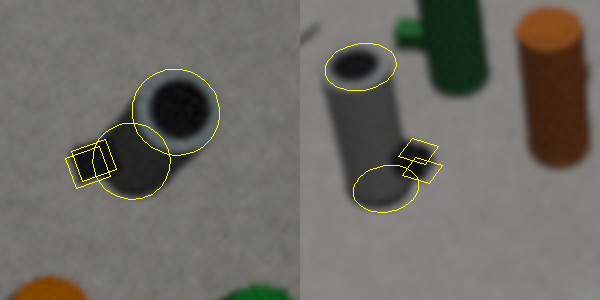

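View pics/ov2.png

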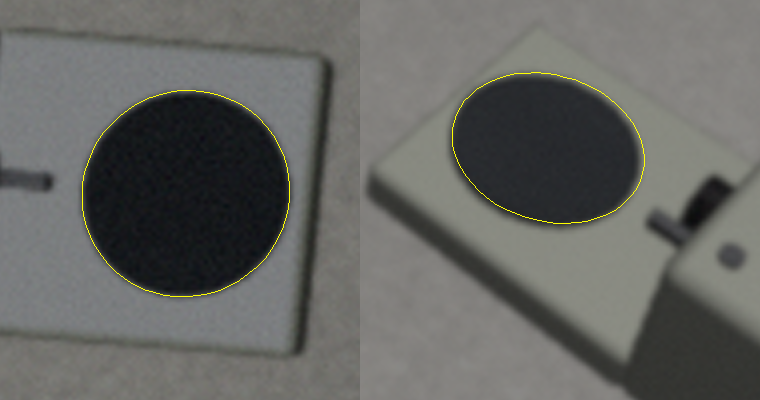

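```bash
cat >> h.py <<'E'
def cmd(env,pos,psi):
    """target pos, tool down with jaw axis (y) at world yaw psi(deg), nearest of +-180"""
    o=env.observe();R0=R.from_quat(o["eef_rot"]);p0=o["tool_pos"]
    y0=R0.apply([0,1,0]);print("t",o["t"],"pos",p0.round(4),"jaw yaw",np.degrees(np.arctan2(y0[1],y0[0])).round(2),"tilt",R0.apply([1,0,0]).round(4),"q6",o["joints"][5].round(3),"F",o["contact_force"].round(2),"w",o["width"].round(4))
    for q in (psi,psi+180):
        a=np.radians(q);x=np.array([0,0,-1.]);y=np.array([np.cos(a),np.sin(a),0]);Rt=R.from_matrix(np.c_[x,y,np.cross(x,y)])
        rv=(R0.inv()*Rt).as_rotvec()
        print(q,"turn",(rv/np.pi).round(4),np.degrees(rv).round(1),"shift",(R0.inv().apply(np.array(pos)-p0)/.75).round(4))
E
python3 - <<'E'
from plant import env
from h import *
for psi in(0,45,90,-32.8+20):cmd(env,[.670,-.152,.2],psi)
E
```

```text
Traceback (most recent call last):
  File "h.py", line 12, in cmd
    y0=R0.apply([0,1,0]);print("t",o["t"],"pos",p0.round(4),"jaw yaw",np.degrees(np.arctan2(y0[1],y0[0])).round(2),"tilt",R0.apply([1,0,0]).round(4),"q6",o["joints"][5].round(3),"F",o["contact_force"].round(2),"w",o["width"].round(4))
                                                                                                                                                                                                                      ^^^^^^^^^^^^^^^^
AttributeError: 'float' object has no attribute 'round'
```

```bash
sed -i 's/o\["width"\].round(4)/round(o["width"],4)/' h.py
python3 - <<'E'
from plant import env
from h import *
for psi in(0,45,90,-32.8+20):cmd(env,[.670,-.152,.2],psi)
E
```

```text
t 0.15 pos [ 0.2666 -0.537   0.2178] jaw yaw -63.6 tilt [-6.0e-04  1.4e-03 -1.0e+00] q6 -0.085 F [ 0.28 -0.22  0.3 ] w 0.093
0 turn [-3.533e-01 -3.000e-04  4.000e-04] [-63.6  -0.1   0.1] shift [ 0.0241 -0.2206 -0.71  ]
180 turn [6.467e-01 5.000e-04 3.000e-04] [1.164e+02 1.000e-01 1.000e-01] shift [ 0.0241 -0.2206 -0.71  ]
t 0.15 pos [ 0.2666 -0.537   0.2178] jaw yaw -63.6 tilt [-6.0e-04  1.4e-03 -1.0e+00] q6 -0.085 F [ 0.28 -0.22  0.3 ] w 0.093
45 turn [-6.033e-01 -5.000e-04  3.000e-04] [-1.086e+02 -1.000e-01  1.000e-01] shift [ 0.0241 -0.2206 -0.71  ]
225 turn [3.967e-01 3.000e-04 4.000e-04] [71.4  0.   0.1] shift [ 0.0241 -0.2206 -0.71  ]
t 0.15 pos [ 0.2666 -0.537   0.2178] jaw yaw -63.6 tilt [-6.0e-04  1.4e-03 -1.0e+00] q6 -0.085 F [ 0.28 -0.22  0.3 ] w 0.093
90 turn [-8.533e-01 -6.000e-04  1.000e-04] [-1.536e+02 -1.000e-01  0.000e+00] shift [ 0.0241 -0.2206 -0.71  ]
270 turn [1.467e-01 1.000e-04 5.000e-04] [26.4  0.   0.1] shift [ 0.0241 -0.2206 -0.71  ]
t 0.15 pos [ 0.2666 -0.537   0.2178] jaw yaw -63.6 tilt [-6.0e-04  1.4e-03 -1.0e+00] q6 -0.085 F [ 0.28 -0.22  0.3 ] w 0.093
-12.799999999999997 turn [-2.822e-01 -2.000e-04  4.000e-04] [-50.8  -0.    0.1] shift [ 0.0241 -0.2206 -0.71  ]
167.2 turn [7.178e-01 5.000e-04 3.000e-04] [1.292e+02 1.000e-01 1.000e-01] shift [ 0.0241 -0.2206 -0.71  ]
```

>>> play_rows --increments '[[[-0.353, 0, 0], [0.024, -0.2206, -0.71], 1], [[-0.353, 0, 0], [0.024, -0.2206, -0.71], 1], [[-0.353, 0, 0], [0.024, -0.2206, -0.71], 1], [[-0.353, 0, 0], [0.024, -0.2206, -0.71], 1], [[-0.353, 0, 0], [0.024, -0.2206, -0.71], 1], [[-0.353, 0, 0], [0.024, -0.2206, -0.71], 1], [[-0.353, 0, 0], [0.024, -0.2206, -0.71], 1], [[-0.353, 0, 0], [0.024, -0.2206, -0.71], 1], [[-0.353, 0, 0], [0.024, -0.2206, -0.71], 1], [[-0.353, 0, 0], [0.024, -0.2206, -0.71], 1]]'

```text
t: 1.4
tool_pos: [0.6716, -0.1479, 0.1982]
eef_rot: [0.499, 0.502, -0.499, 0.5]
contact_force: [-0.4, -0.6, -0.5]
width: 0.0929
```

Run:
```python
from plant import env
from h import *
c=env.get_calibration("wrist");im=env.read_camera("wrist")[:,:,::-1].copy()
s=env.get_calibration("scene")
t=np.array([.67,-.152]);yaw=np.radians(111)
th=np.linspace(0,2*np.pi,60)
cy=lambda o,r,z:np.c_[o[0]+r*np.cos(th),o[1]+r*np.sin(th),0*th+z]
e=np.array([np.cos(yaw),np.sin(yaw)]);n=np.array([-e[1],e[0]])
P=[cy(t,.02,.1),cy(t,.02,0)]+[np.array([[*(t+e*a+n*b),z] for a,b in[(.02,.008),(.038,.008),(.038,-.008),(.02,-.008)]]) for z in(.027,.043)]
cv2.imwrite("pics/w1.png",im)
for p in P: cv2.polylines(im,[np.int32(proj(c,p))],True,(0,255,255),1)
cv2.imwrite("pics/w1o.png",im)
cmd(env,[.67,-.152,.056],0)
```

```text
t 1.45 pos [ 0.6705 -0.15    0.1987] jaw yaw 0.13 tilt [-0.0025  0.0018 -1.    ] q6 -0.298 F [ 0.1  -1.05  0.21] w 0.0929
0 turn [ 0.0007 -0.0006  0.0008] [ 0.1 -0.1  0.1] shift [ 0.1902 -0.0002  0.003 ]
180 turn [-9.993e-01 -1.300e-03 -9.000e-04] [-179.9   -0.2   -0.2] shift [ 0.1902 -0.0002  0.003 ]
```

View pics/w1o.png

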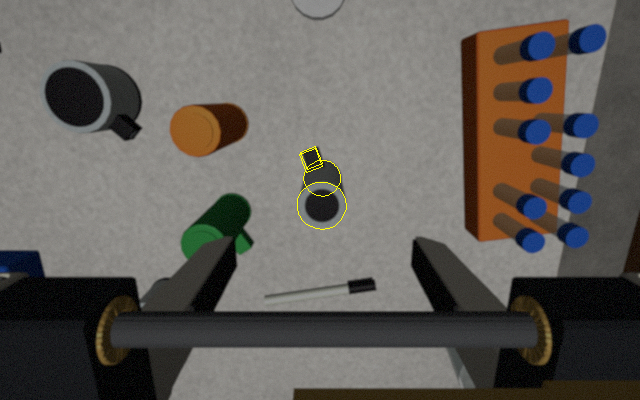

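The overlay matches the tall holder in the wrist view, with its ring at (321,206) and its port at (311,159). I'll descend and grip.

>>> play_rows --increments '[[[0.001, 0, 0], [0.06, 0, 0.003], 1], [[0.001, 0, 0], [0.12, 0, 0.003], 1], [[0.001, 0, 0], [0.16, 0, 0.003], 1], [[0.001, 0, 0], [0.19, 0, 0.003], 1], [[0.001, 0, 0], [0.19, 0, 0.003], 1], [[0.001, 0, 0], [0.19, 0, 0.003], 0.3], [[0.001, 0, 0], [0.19, 0, 0.003], 0.3], [[0.001, 0, 0], [0.19, 0, 0.003], 0.3], [[0.001, 0, 0], [0.19, 0, 0.003], 0.3], [[0.001, 0, 0], [0.19, 0, 0.003], 0.3]]'

```text
t: 2.7
tool_pos: [0.6702, -0.152, 0.0563]
eef_rot: [0.5, 0.501, -0.5, 0.499]
contact_force: [-0.5, 0.3, -0.6]
width: 0.0474
```

Run:
```python
from plant import env
from h import *
cmd(env,[.67,-.152,.2],0)
```

```text
t 2.7 pos [ 0.6702 -0.152   0.0563] jaw yaw -0.05 tilt [-0.0023  0.0017 -1.    ] q6 -0.298 F [-0.52  0.28 -0.56] w 0.0474
0 turn [-0.0003 -0.0006  0.0007] [-0.  -0.1  0.1] shift [-0.1916 -0.0007 -0.0003]
180 turn [9.997e-01 1.200e-03 9.000e-04] [180.    0.2   0.2] shift [-0.1916 -0.0007 -0.0003]
```

>>> play_rows --increments '[[[0, 0, 0], [0, 0, 0], 0], [[0, 0, 0], [0, 0, 0], 0], [[0, 0, 0], [0, 0, 0], 0], [[0, 0, 0], [0, 0, 0], 0], [[0, 0, 0], [-0.02, 0, 0], 0], [[0, 0, 0], [-0.06, 0, 0], 0], [[0, 0, 0], [-0.12, 0, 0], 0], [[0, 0, 0], [-0.18, 0, 0], 0], [[0, 0, 0], [-0.2, 0, 0], 0], [[0, 0, 0], [-0.2, 0, 0], 0]]'

```text
t: 3.95
tool_pos: [0.6711, -0.1525, 0.2073]
eef_rot: [0.5, 0.5, -0.5, 0.499]
contact_force: [-0.7, -0.3, -2.8]
width: 0.0394
```

Run:
```python
from plant import env
from h import *
for n in("wrist","scene","top"):
    cv2.imwrite(f"pics/lift_{n}.png",env.read_camera(n)[:,:,::-1])
im=cv2.imread("pics/lift_scene.png");cv2.imwrite("pics/lift_s.png",im)
cmd(env,[.5297,.228,.206],-24.5)
```

```text
t 4.1 pos [ 0.6692 -0.1519  0.2031] jaw yaw -0.05 tilt [-0.0067  0.0031 -1.    ] q6 -0.298 F [ 0.17 -0.16 -3.8 ] w 0.0392
-24.5 turn [ 0.1358 -0.0005  0.0023] [24.4 -0.1  0.4] shift [-0.001  -0.1865 -0.5063]
155.5 turn [-8.642e-01 -3.200e-03 -7.000e-04] [-1.555e+02 -6.000e-01 -1.000e-01] shift [-0.001  -0.1865 -0.5063]
```

View pics/lift_wrist.png

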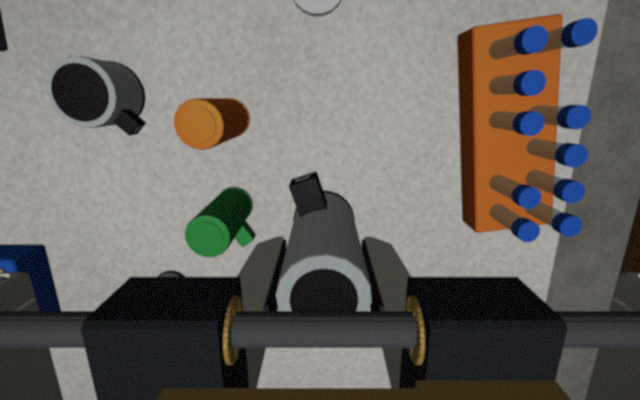

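View pics/lift_s.png

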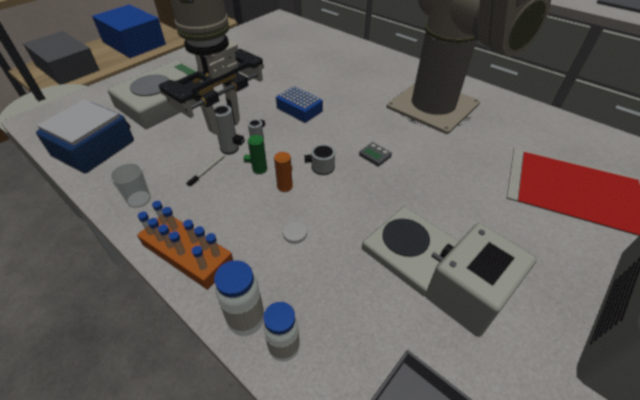

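The holder is gripped and lifted. Next I'll carry it over the plate.

>>> play_rows --increments '[[[0.0, 0, 0], [-0.001, -0.015, -0.04], 0], [[0.02, 0, 0.001], [-0.001, -0.037, -0.1], 0], [[0.05, 0, 0.002], [-0.001, -0.06, -0.165], 0], [[0.08, 0, 0.002], [-0.001, -0.085, -0.23], 0], [[0.11, 0, 0.002], [-0.001, -0.11, -0.295], 0], [[0.136, 0, 0.002], [-0.001, -0.133, -0.36], 0], [[0.136, 0, 0.002], [-0.001, -0.157, -0.425], 0], [[0.136, 0, 0.002], [-0.001, -0.177, -0.48], 0], [[0.136, 0, 0.002], [-0.001, -0.1865, -0.506], 0], [[0.136, 0, 0.002], [-0.001, -0.1865, -0.506], 0]]'

```text
t: 5.35
tool_pos: [0.5286, 0.2285, 0.2044]
eef_rot: [-0.594, -0.384, 0.595, -0.382]
contact_force: [-0.0, 0.1, -2.7]
width: 0.0395
```

Run:
```python
from plant import env
from h import *
th=np.linspace(0,2*np.pi,60)
cmd(env,[.5297,.228,.12],-24.5)
for k in("wrist","top","scene"):
    c=env.get_calibration(k);o=env.observe();im=env.read_camera(k)[:,:,::-1].copy()
    t=o["tool_pos"][:2];f=o["tool_pos"][2]-.0563;yaw=np.radians(86.5)
    cy=lambda o,r,z:np.c_[o[0]+r*np.cos(th),o[1]+r*np.sin(th),0*th+z]
    e=np.array([np.cos(yaw),np.sin(yaw)]);n=np.array([-e[1],e[0]])
    P=[cy(t,.02,f+.1),cy(t,.02,f),cy([.5297,.228],.05,.034)]+[np.array([[*(t+e*a+n*b),f+z] for a,b in[(.02,.008),(.038,.008),(.038,-.008),(.02,-.008)]]) for z in(.027,.043)]
    cv2.imwrite(f"pics/p_{k}.png",im)
    b=cv2.resize(im,None,fx=3,fy=3,interpolation=cv2.INTER_CUBIC) if k!="wrist" else im
    m=3 if k!="wrist" else 1
    for p in P: cv2.polylines(b,[np.int32(proj(c,p)*m+(m-1)/2)],True,(0,255,255),1)
    if k=="top": b=b[440:840,300:900]
    if k=="scene": b=b[400:950,1000:1700]
    cv2.imwrite(f"pics/po_{k}.png",b)
```

```text
t 5.35 pos [0.5286 0.2285 0.2044] jaw yaw -24.41 tilt [-2.8e-03  9.0e-04 -1.0e+00] q6 0.744 F [-0.02  0.09 -2.71] w 0.0395
-24.5 turn [0.0005 0.0001 0.0009] [0.1 0.  0.2] shift [ 1.126e-01  1.900e-03 -1.000e-04]
155.5 turn [-9.995e-01 -1.500e-03  2.000e-04] [-179.9   -0.3    0. ] shift [ 1.126e-01  1.900e-03 -1.000e-04]
```

View pics/po_wrist.png

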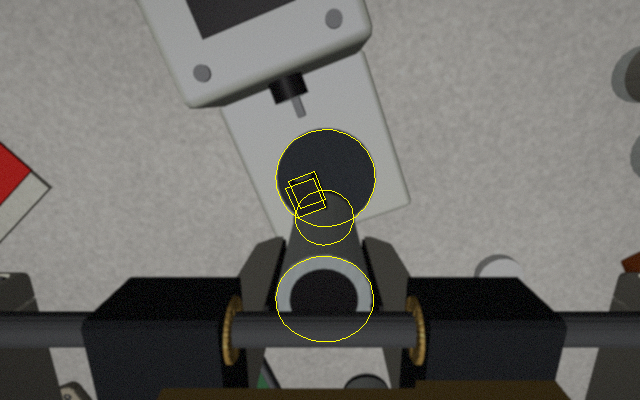

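View pics/po_scene.png

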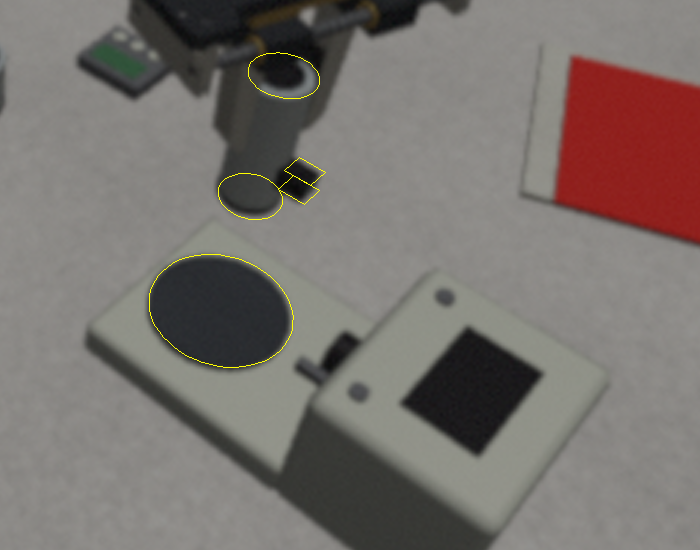

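Run:
```python
import cv2
im=cv2.imread("pics/p_wrist.png");o=cv2.imread("pics/po_wrist.png")
f=lambda i:cv2.convertScaleAbs(cv2.resize(i[120:260,250:400],None,fx=2.6,fy=2.6,interpolation=cv2.INTER_CUBIC),alpha=2.5)
cv2.imwrite("pics/pz.png",cv2.hconcat([f(im),f(o)]))
```

```text
(no output)
```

View pics/pz.png

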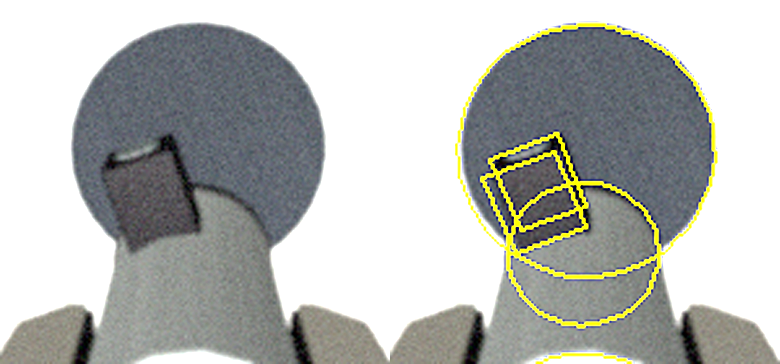

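Alignment is good to within a few degrees. I'll lower the holder to about 8 mm above the plate.

>>> play_rows --increments '[[[0, 0, 0.001], [0.03, 0.002, 0], 0], [[0, 0, 0.001], [0.07, 0.002, 0], 0], [[0, 0, 0.001], [0.1, 0.002, 0], 0], [[0, 0, 0.001], [0.125, 0.002, 0], 0], [[0, 0, 0.001], [0.137, 0.002, 0], 0], [[0, 0, 0.001], [0.141, 0.002, 0], 0], [[0, 0, 0.001], [0.141, 0.002, 0], 0], [[0, 0, 0.001], [0.141, 0.002, 0], 0]]'

```text
t: 6.5
tool_pos: [0.5318, 0.2263, 0.1005]
eef_rot: [0.596, 0.382, -0.594, 0.383]
contact_force: [-0.3, -0.5, -3.3]
width: 0.0395
```

Run:
```python
from plant import env
from h import *
cmd(env,[.5297,.228,.0903],-24.5)
b=env.read_camera("scene")[:,:,::-1]
cv2.imwrite("pics/d_s.png",cv2.resize(b[150:320,340:560],None,fx=3,fy=3,interpolation=cv2.INTER_CUBIC))
cmd(env,[.5297,.228,.0903],-24.5)
```

```text
t 6.5 pos [0.5318 0.2263 0.1005] jaw yaw -24.58 tilt [ 0.003 -0.    -1.   ] q6 0.743 F [-0.3  -0.54 -3.3 ] w 0.0395
-24.5 turn [-0.0004 -0.0004 -0.0009] [-0.1 -0.1 -0.2] shift [ 0.0136 -0.0035 -0.0009]
155.5 turn [ 9.996e-01 -1.400e-03  6.000e-04] [ 1.799e+02 -2.000e-01  1.000e-01] shift [ 0.0136 -0.0035 -0.0009]
t 6.55 pos [0.5317 0.2263 0.1004] jaw yaw -24.58 tilt [ 0.0029 -0.     -1.    ] q6 0.743 F [ 0.07  0.62 -3.66] w 0.0398
-24.5 turn [-0.0004 -0.0004 -0.0008] [-0.1 -0.1 -0.1] shift [ 0.0135 -0.0034 -0.001 ]
155.5 turn [ 9.996e-01 -1.300e-03  6.000e-04] [ 1.799e+02 -2.000e-01  1.000e-01] shift [ 0.0135 -0.0034 -0.001 ]
```

View pics/d_s.png

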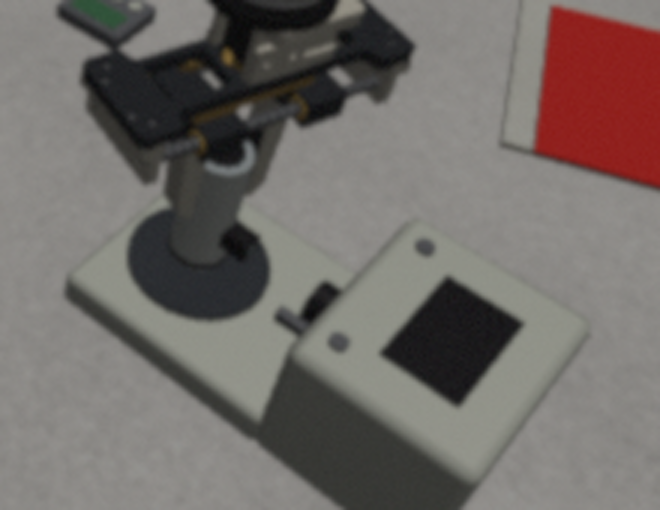

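>>> play_rows --increments '[[[0, 0, -0.0005], [0.0015, -0.001, 0], 0], [[0, 0, -0.0005], [0.003, -0.002, 0], 0], [[0, 0, -0.0005], [0.0045, -0.003, -0.001], 0], [[0, 0, -0.0005], [0.006, -0.0034, -0.001], 0], [[0, 0, -0.0005], [0.007, -0.0034, -0.001], 0], [[0, 0, -0.0005], [0.008, -0.0034, -0.001], 0], [[0, 0, -0.0005], [0.009, -0.0034, -0.001], 0], [[0, 0, -0.0005], [0.01, -0.0034, -0.001], 0], [[0, 0, -0.0005], [0.01, -0.0034, -0.001], 0]]'

```text
t: 7.68
tool_pos: [0.5297, 0.228, 0.0929]
eef_rot: [0.595, 0.382, -0.594, 0.382]
contact_force: [-0.2, 0.9, -3.2]
width: 0.0397
```

Still about 2.5 mm above the plate, so I'll continue in 0.4 mm steps.

>>> play_rows --increments '[[[0, 0, 0], [0.0005, 0, 0], 0], [[0, 0, 0], [0.001, 0, 0], 0], [[0, 0, 0], [0.0015, 0, 0], 0], [[0, 0, 0], [0.002, 0, 0], 0], [[0, 0, 0], [0.0025, 0, 0], 0], [[0, 0, 0], [0.003, 0, 0], 0], [[0, 0, 0], [0.003, 0, 0], 0]]'

```text
t: 8.55
tool_pos: [0.5296, 0.228, 0.0906]
eef_rot: [0.595, 0.382, -0.594, 0.382]
contact_force: [-0.4, 0.1, -3.2]
width: 0.0397
```

>>> play_rows --increments '[[[0, 0, 0], [0.0004, 0, 0], 0], [[0, 0, 0], [0.0008, 0, 0], 0], [[0, 0, 0], [0.0012, 0, 0], 0], [[0, 0, 0], [0.0012, 0, 0], 0]]'

```text
t: 9.05
tool_pos: [0.5298, 0.2281, 0.0902]
eef_rot: [0.596, 0.382, -0.594, 0.382]
contact_force: [-2.1, -1.1, 3.5]
width: 0.0397
```

The force changed from -3.2 to +3.5 N, so the holder is touching the plate. Releasing.

>>> play_rows --increments '[[[0, 0, 0], [0, 0, 0], 0.5], [[0, 0, 0], [0, 0, 0], 0.6], [[0, 0, 0], [0, 0, 0], 0.8], [[0, 0, 0], [0, 0, 0], 0.9], [[0, 0, 0], [0, 0, 0], 0.9], [[0, 0, 0], [0, 0, 0], 0.9], [[0, 0, 0], [0, 0, 0], 0.9]]'

```text
t: 9.93
tool_pos: [0.5297, 0.228, 0.0901]
eef_rot: [0.596, 0.382, -0.594, 0.382]
contact_force: [0.0, 0.4, -0.1]
width: 0.0833
```

>>> play_rows --increments '[[[0, 0, 0], [-0.02, 0, 0], 0.9], [[0, 0, 0], [-0.06, 0, 0], 0.9], [[0, 0, 0], [-0.12, 0, 0], 0.9], [[0, 0, 0], [-0.18, 0, 0], 0.9], [[0, 0, 0], [-0.24, 0, 0], 0.9], [[0, 0, 0], [-0.24, 0, 0], 0.9], [[0, 0, 0], [-0.24, 0, 0], 0.9]]'

```text
t: 10.8
tool_pos: [0.5295, 0.2279, 0.2707]
eef_rot: [0.596, 0.382, -0.594, 0.382]
contact_force: [0.1, -0.5, -0.9]
width: 0.0839
```

Run:
```python
from plant import env
from h import *
th=np.linspace(0,2*np.pi,60)
cmd(env,[.5297,.228,.12],-24.5)
pl=np.array([.5297,.228]);out=[]
for k in("wrist","scene"):
    c=env.get_calibration(k);im=env.read_camera(k)[:,:,::-1].copy()
    f=.034;yaw=np.radians(86.5);t=pl
    cy=lambda o,r,z:np.c_[o[0]+r*np.cos(th),o[1]+r*np.sin(th),0*th+z]
    e=np.array([np.cos(yaw),np.sin(yaw)]);n=np.array([-e[1],e[0]])
    P=[cy(t,.02,f+.1),cy(t,.02,f),cy(pl,.05,.034)]+[np.array([[*(t+e*a+n*b),f+z] for a,b in[(.02,.008),(.038,.008),(.038,-.008),(.02,-.008)]]) for z in(.027,.043)]
    u,v=np.int32(proj(c,[*pl,.06]));m=3
    b=cv2.resize(im,None,fx=m,fy=m,interpolation=cv2.INTER_CUBIC)
    r=b.copy()
    for p in P: cv2.polylines(b,[np.int32(proj(c,p)*m+1)],True,(0,255,255),1)
    v=max(v,65);s=np.s_[3*(v-65):3*(v+65),3*(u-65):3*(u+65)]
    out.append(cv2.convertScaleAbs(b[s],alpha=1.6))
cv2.imwrite("pics/fin.png",np.hstack(out))
cv2.imwrite("pics/fin_top.png",env.read_camera("top")[:,:,::-1])
```

```text
t 10.8 pos [0.5295 0.2279 0.2707] jaw yaw -24.58 tilt [ 2.4e-03  9.0e-04 -1.0e+00] q6 0.746 F [ 0.06 -0.54 -0.89] w 0.0839
-24.5 turn [-0.0004 -0.0006 -0.0006] [-0.1 -0.1 -0.1] shift [ 2.009e-01 -2.000e-04  2.000e-04]
155.5 turn [ 9.996e-01 -9.000e-04  9.000e-04] [179.9  -0.2   0.2] shift [ 2.009e-01 -2.000e-04  2.000e-04]
```

View pics/fin.png

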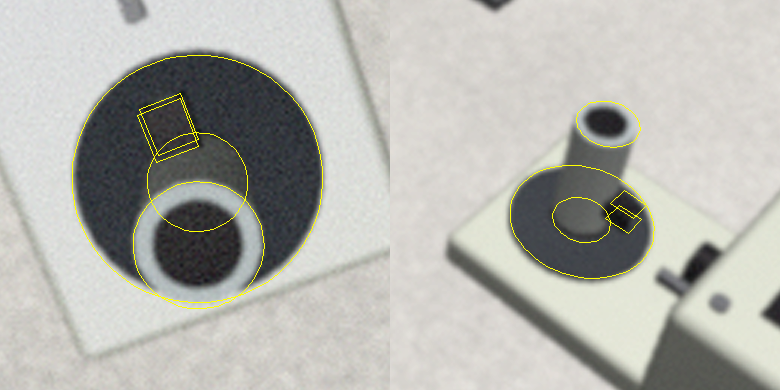

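View pics/fin_top.png

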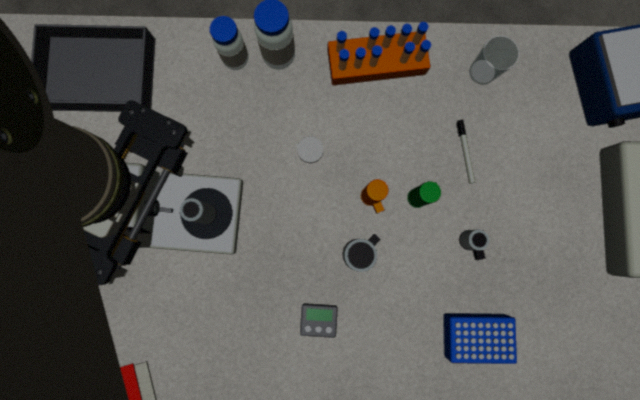

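The holder stands upright in the middle of the plate with its port towards the rib, and the overlays agree. The short (475,240) and wide (360,255) holders haven't moved. Handing in.

Run:
```python
from plant import env
print(env.close_job())
```

```text
the job is handed in; nothing more can be done
None
```

The tall holder is standing upright on the middle of the reader's plate with its light port towards the rib, and the job is handed in; no verdict was reported. I gripped it above its port, turned it about 24.5° on the way, lowered it in steps under 0.5 mm until it touched with about 7 N, then let go and moved clear. The robot's clock read about 11 s.

- **Placement:** the last wrist and scene pictures, with the target outline drawn over them, put the holder within about 2 mm of the plate's centre. The port was within a few degrees of the rib, judged by eye rather than by a fit.
- **Other holders:** the short and wide holders, and the green and orange look-alikes, are at the same pixels as at the start. The wrist force was close to zero after release.
- **Disagreement:** the first top and scene estimates of the tall holder's position differed by about 2 mm. I took a point near the scene estimate, and the wrist view confirmed it. No check failed.

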